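# Slide a tile under the sprung flap of a decorating jig

### The job

With one fingertip press the green paddle of the tile jig down and keep it down, so that its spring-closed flap stays raised, and meanwhile with the other fingertip push the ceramic tile along its lane under the flap until it is fully home against the end stop. Then let go of the paddle so that the flap springs down onto the tile and holds it, and move clear. Only push the tile, never lift it or tip it, and leave the mug, the jar and the brush pot where they stand.

Things in the scene. Friction and masses are not known exactly. Their poses are not given: they have to be found in the camera images.
- jig: Tile jig, fixed: pale wooden bed 215 x 112 mm, 10 mm thick (x -115 to +100, y -78 to +34 mm), with a lane, a metal end stop and a green sprung flap. Origin on the table under the bed; +x along the lane to the stop, +y to the paddle, z up. Lane 74 mm wide, centred on y = -30 mm, open at the -x end, metal walls 6 mm thick, tops at z = 22 (-y side) and 20 mm. All sizes below are in this frame.
- stop (a point): Point on the face of the end stop, a metal bar across the lane's +x end: x = +90, y = -30, z = 17 mm in the jig's frame (bar 8 mm thick, top at z = 24 mm).
- hinge (a point): Middle of the flap's hinge, a rod along the jig's x: x = 0, y = +22, z = 34 mm, between end posts at x = -111 and +96 mm (tops at z = 40 mm). The flap is one rigid seesaw: paddle on the +y side, lip on the -y side. Pressing the paddle down raises the lip.
- paddle (a point): Point on the paddle's top, 40 mm from the hinge, middle of its length. The paddle is a green plate 3 mm thick over x -105 to +35 mm, reaching 55 mm from the hinge to the +y side, beyond the bed (bare table below). At rest it slopes up 17 degrees away from the hinge. Pressed to z = 17 mm at y = +62 mm the flap is well open (joint 0.7). A fingertip can slide along it in x while pressing.
- lip (a point): Middle of the lip's free edge. The lip is a green plate 50 mm long (x +40 to +90 mm) that slopes 38 mm down from the hinge over the lane's paddle-side 18 mm (to y = -11 mm). At rest its edge is about 4 mm above the bed and bars the tile's way. The rest of the lane's width is never covered.
- flap (a joint): Turn of the flap about its hinge (rad): 0 at rest, lip down; grows as the paddle is pressed and the lip rises; end of travel 0.92. Above 0.45 the lip clears the tile; about 0.35 when it rests on the tile. 40 mm from the hinge the paddle takes about 2 N to start and 5 N at 0.75; the spring closes the flap when let go.
- tile_mid (a point): Centre (half-way up) of the loose white ceramic tile with blue rings, 70 x 70 x 16 mm, about 0.16 kg, lying flat on the bed in the lane (underside z = 10, top z = 26 mm), square to the lane. At the start its leading (+x) edge is 10 to 40 mm short of the lip. Home, it touches the stop: centre at x = +55 mm in the jig's frame.
- mug: White mug, 76 mm across and 82 mm high, with a handle, standing beside the jig on its -y side; origin at the centre of its underside. Leave alone.
- jar: Small paint jar with a red cap, 48 mm across and 62 mm high, on the -y side of the jig; origin at the centre of its underside. Leave alone.
- pot: Terracotta pot 76 mm across and 85 mm high, with brushes standing in it up to 140 mm high, on the jig's +y side; origin at the centre of its underside. Leave alone.
Not all that is in view belongs to the job. Of the things like the part that bears tile_mid, leave any that is black; of the rest the larger one is meant.

How it is judged:
On the way, in this order (a step that is already met when the one before it is completed fails the run):
1. the flap is held open by a fingertip on the paddle, the tile still short of it (value of joint flap above 0.45 rad and contact force between the fingers and flap above 0.3 N and x of tile_mid in the frame of jig below 0.008 m), for 0.2 s.
2. with the flap still held open, the tile is pushed under it to the end stop (value of joint flap above 0.4 rad and contact force between the fingers and flap above 0.3 N and x of tile_mid in the frame of jig above 0.051 m), for 0.1 s.
At the end, for the whole second after the job is handed in: The tile lies flat and square in the lane, within 4 mm of the end stop, at rest, with the flap let go and pressing on its top (x of tile_mid in the frame of jig above 0.051 m and z of tile_mid in the frame of jig below 0.021 m and angle between the x axis of tile_mid and the x axis of jig, either way round below 0.08 rad and value of joint flap between 0.22 and 0.45 rad and contact force between flap and tile above 0.5 N and linear speed of tile below 0.01 m/s); the robot touches nothing.
It fails at once if the tile is lifted or tipped (more than 10 mm or 0.3 rad) (z of tile_mid in the frame of jig above 0.028 m or angle between tile_mid's own z axis and vertical above 0.3 rad).
It fails at once if the mug, the jar or the brush pot is moved by more than 20 mm or tipped (distance of any of mug, jar, pot from where it was at the start of the episode above 0.02 m or angle between any of mug, jar, pot's own z axis and vertical above 0.3 rad).
It also fails if it takes over 40 s, if anything falls off the work surface, if the arm or the gripper's body presses on something with over 40 N, if the wrist force passes 120 N, or if a joint passes its speed limit or range.

### The arm

A 7-joint arm with a two-finger parallel gripper is mounted at the origin on the work surface. World frame = base frame: x ahead of the robot, y to its left, z up, the work surface at z = 0. Lengths are in m, angles in rad, forces in N, time in s.
With the tool pointing down it reaches from about 0.425 to 0.95 m from the base axis. Payload 4.7 kg.
Tool frame: the origin (TCP) lies on the centre line of the jaws, within the pads' length; the fingertips stand robot.nose_length ahead of it and the grasp point (between the pads) lies 8 mm behind it (robot.nose_length is the distance from the TCP to the fingertips, in m); z points along the fingers, x is the direction in which the jaws open and shut, and the axes are right-handed (so a half turn about z gives the same grasp; the last joint's range is limited). The gripper opens to 85 mm and grips with 20 to 120 N. Pads are 22 mm wide; open, the fingers measure 114 mm over their backs; the gripper's body (76 mm by 85 mm) begins 54 mm behind the grasp point. The pads swing forward as they close: fully open they stand 13 mm farther back than shut.
Start: joints at [-1.365, 0.469, -0.049, 1.532, 0.024, 1.141, -0.082], TCP at [0.157, 0.657, 0.242] pointing down, gripper open.
Joint ranges: [-2.59, 2.59], [-0.33, 1.99], [-1.39, 1.29], [0.1, 2.45], [-1.04, 4.18], [0.21, 1.99], [-2.66, 2.66]. Speed limits (rad/s): [2.57, 2.57, 3.14, 3.14, 3.14, 3.14, 3.14].

### API

Orientations are given as [roll, pitch, yaw] about the fixed x, y, z axes, in that order (R = Rz(yaw) Ry(pitch) Rx(roll)).
In Python, from plant import robot gives the robot as it stands. Calls block until the motion is done:
- robot.goto(position, orientation): joint-space move of the TCP to a pose.
- robot.move_straight(position, vel=0.15, attitude=None, contact_N=None): straight line of the TCP; attitude=None keeps the orientation; vel is the mean speed in m/s. With contact_N (N) it stops when the force on the tool has changed by that much, and returns True; else False.
- robot.move_joints(angles): joint-space move.
- robot.grip(opening, strength=None): opening from 0.0 (shut) to 1.0 (fully open); strength is the grip in N (None keeps the last); returns when the fingers have stopped.
- robot.sleep(seconds).
- robot.inverse_kinematics(position, orientation): joint angles nearest the present ones, or None.
- robot.sense(): the state.
- robot.grab_frame(name): name is "side" or "top"; returns a dict with "image" (420x560x3 uint8, red, green, blue), "range_z" (420x560 float32, m along the optical axis (not along the pixel's ray), 0 where there is no reading), "fx", "fy", "cx", "cy" (pixels), "dist_coeffs" ([k1, k2, p1, p2, k3] as OpenCV has them; the pictures are not rectified), "R" (3x3) and "t" (3): a world point X has camera coordinates R X + t. Camera axes: x right, y down, z forward; pixel columns grow to the right and rows downward; lengths in m; the calibration is good to about 2 mm. A picture is of the moment at which its call begins.
A pose or a line that the arm cannot do raises robot.IKError and nothing moves.
- robot.close_job(): hands the job in, once; it reports no verdict.
The state is a dict: "t": time; "joint_pos": joint angles; "joint_velocities": joint speeds; "effort": joint torques, N m; "tcp_pos": TCP position; "tcp_rot": TCP orientation; "wrist_force": force on the tool from outside, world axes, zero at the start; "torque": the same for the moment, N m; "opening": opening from 0.0 (shut) to 1.0 (fully open).
Only numpy, scipy, OpenCV 4.12 (cv2) and the standard library are available. Lean on these libraries where they do the work, as an engineer would, in place of code of your own. Each camera call takes 0.05 s, during which the arm holds its last target. There are 200 camera calls.

## Working session

There is one attempt and no reset: what is moved stays moved. The work goes in short steps, each a Python script; the robot and the scene stay as the last script left them, time stands still between calls to the robot, and variables do not carry over. Pictures are saved under pics/ and viewed, about 8 in all and at most 12, crops included, and the job is handed in when it is done.

```bash
mkdir -p pics
cat > h.py <<'E'
import numpy as np, cv2
from plant import robot
def grab(n):
    f=robot.grab_frame(n); f['K']=np.array([[f['fx'],0,f['cx']],[0,f['fy'],f['cy']],[0,0,1.]]); f['D']=np.array(f['dist_coeffs'],float)
    f['R']=np.array(f['R']);f['t']=np.array(f['t']);return f
def save(f,p,crop=None,s=1):
    im=f['image'][...,::-1]
    if crop: a,b,c,d=crop; im=im[b:d,a:c]
    cv2.imwrite(p,cv2.resize(im,None,fx=s,fy=s,interpolation=cv2.INTER_CUBIC))
def onplane(f,uv,z):
    uv=np.array(uv,float).reshape(-1,1,2)
    n=cv2.undistortPoints(uv,f['K'],f['D']).reshape(-1,2)
    d=np.c_[n,np.ones(len(n))]@f['R']; c=-f['R'].T@f['t']
    return c+d*((z-c[2])/d[:,2])[:,None]
def proj(f,X):
    r,_=cv2.Rodrigues(f['R']); return cv2.projectPoints(np.array(X,float).reshape(-1,3),r,f['t'],f['K'],f['D'])[0].reshape(-1,2)
def cloud(f):
    v,u=np.mgrid[:420,:560]; n=cv2.undistortPoints(np.c_[u.ravel(),v.ravel()].astype(float).reshape(-1,1,2),f['K'],f['D']).reshape(-1,2)
    z=f['range_z'].ravel()[:,None]; return ((np.c_[n,np.ones(len(n))]*z-f['t'])@f['R']).reshape(420,560,3)
E
python3 - <<'E'
from h import *
for n in('side','top'):
    f=grab(n); save(f,f'pics/{n}0.png',s=1.4); print(n,-f['R'].T@f['t'],f['R'][2],f['fx'])
print(robot.nose_length,robot.sense())
E
```

```text
side [ 0.22526795 -0.82134223  0.65015526] [ 0.3245427   0.78335681 -0.5301171 ] 494.8796428309284
top [0.51372745 0.05960539 1.07326775] [ 0.05290497 -0.02958034 -0.99816134] 464.72682270690484
0.011 {'t': 0.1, 'joint_pos': array([-1.36495887,  0.46937308, -0.04861558,  1.53359273,  0.02407732,
        1.14098878, -0.08231245]), 'joint_velocities': array([-0.00130742, -0.0021876 ,  0.00096146, -0.00143191, -0.00098163,
        0.00062216, -0.00058911]), 'effort': array([ 9.40493301e-04, -5.11519647e+01, -4.69020254e-02, -2.38391751e+01,
        1.07680380e-02,  4.37155584e-03,  1.35270926e-05]), 'tcp_pos': array([0.15684568, 0.65599761, 0.24135038]), 'tcp_rot': array([3.14156050e+00, 1.77725632e-03, 1.33608474e+00]), 'wrist_force': array([-0.83562618,  0.13314868, -1.04553275]), 'torque': array([ 0.02702472, -0.00241308, -0.02449237]), 'opening': 0.999548215614696}
```

View pics/top0.png

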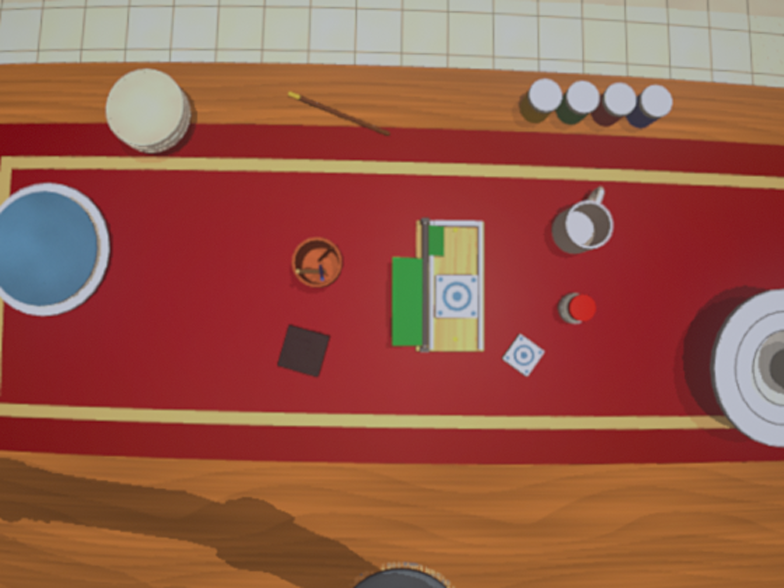

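View pics/side0.png

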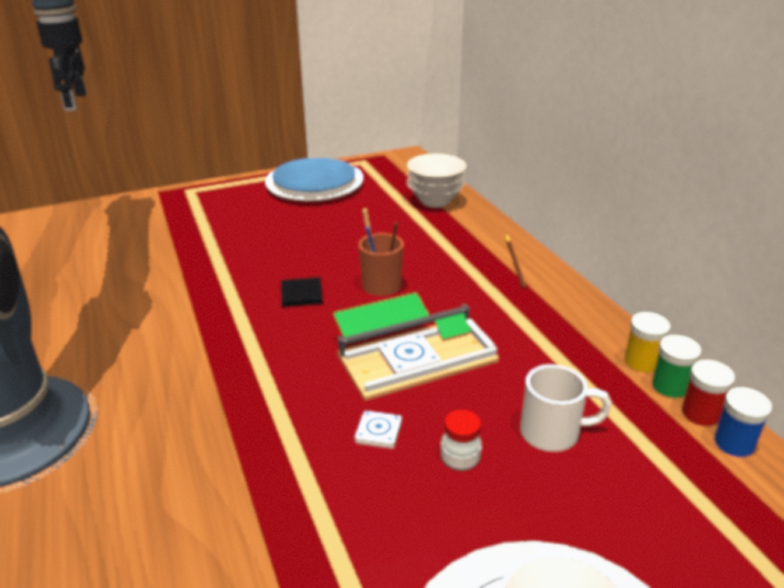

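The top view shows three tile-like things (picture pixels are 1.4 times the camera's):
- Ringed tile in the lane at (457,296).
- Smaller ringed tile on the cloth at (523,355).
- Black tile at (303,350).

Black is ruled out, and the larger of the other two is the one in the lane. I'll confirm that by size and an enlarged crop. The paddle is at (407,301), the lip at (436,241), the pot at (317,263), the mug at (582,226) and the jar at (580,308).

```bash
cat > meas.py <<'E'
from h import *
f=grab('top'); im=f['image']; hsv=cv2.cvtColor(im,cv2.COLOR_RGB2HSV)
def blobs(m,amin):
    c,_=cv2.findContours(m.astype(np.uint8),cv2.RETR_EXTERNAL,cv2.CHAIN_APPROX_NONE)
    return [x for x in c if cv2.contourArea(x)>amin]
save(f,'pics/crop_top.png',(190,130,440,290),3.2)
H,S,V=[hsv[...,i].astype(int) for i in range(3)]
C=cloud(f)
for nm,m,z in(('green',(H>45)&(H<75)&(S>120)&(V>60),.045),('white',(S<70)&(V>130),.026),('dark',(V<60),.016)):
    m=m.copy(); m[:130]=0;m[300:]=0;m[:,:170]=0;m[:,440:]=0
    for c in blobs(m,60):
        r=cv2.minAreaRect(c); b=cv2.boxPoints(r); P=onplane(f,b,z)
        print(nm,np.round(r[0]),np.round(r[1],1),round(r[2],1)); print((P[:,:2]*1000).round(0).tolist())
for u,v in((326,211),(374,254),(290,180),(283,245),(310,172),(226,187)): print(u,v,C[v,u].round(3))
E
python3 meas.py
```

```text
green [290. 215.] [62. 20.] 90.0
[[613.0, 23.0], [614.0, -21.0], [477.0, -23.0], [476.0, 21.0]]
green [312. 172.] [20.  9.] 90.0
[[664.0, -36.0], [664.0, -56.0], [620.0, -57.0], [619.0, -37.0]]
white [374. 253.] [22.1 22.4] 35.5
[[455.0, -157.0], [497.0, -187.0], [469.0, -229.0], [427.0, -199.0]]
white [326. 204.] [93. 39.] 90.0
[[678.0, -35.0], [681.0, -125.0], [469.0, -127.0], [467.0, -39.0]]
white [420. 157.] [40.2 33.4] 74.1
[[718.0, -249.0], [742.0, -326.0], [652.0, -352.0], [629.0, -275.0]]
326 211 [ 0.556 -0.083  0.026]
374 254 [ 0.46  -0.197  0.014]
290 180 [ 0.627 -0.001  0.004]
283 245 [0.478 0.014 0.051]
310 172 [ 0.644 -0.045  0.027]
226 187 [0.607 0.146 0.009]
```

View pics/crop_top.png

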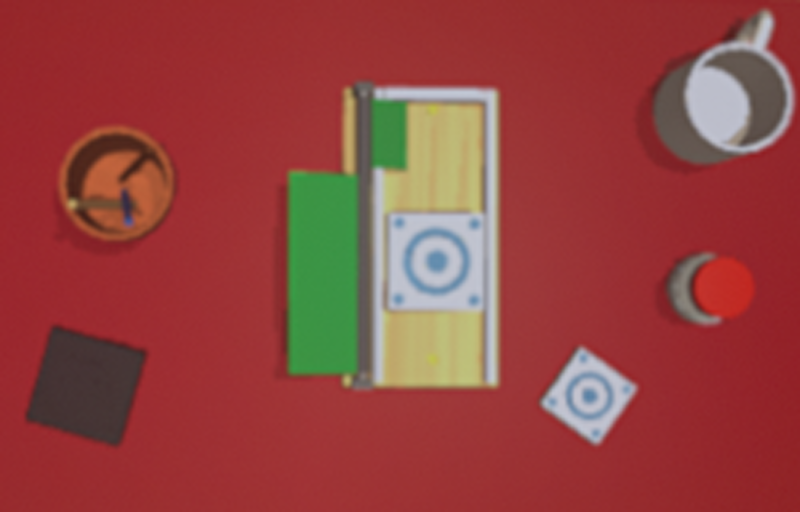

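The crop confirms it: the lane tile's side is about 98 px against 70 px for the loose one, roughly 70 mm against 50 mm. So the lane tile is the one meant. Next I'll fit the jig pose from the bed, paddle, lip and post corners, each at its known height.

```bash
cat > fit.py <<'E'
from h import *
f=grab('top')
def W(c,z): return onplane(f,[(np.array(c)+.5)/3.2-.5+[190,130]],z)[0,:2]
cor=[((498,90),(.1,-.078),.010),((498,386),(-.115,-.078),.010),((289,375),(-.105,.0746),.051),((289,172),(.035,.0746),.051),
 ((407,101),(.09,-.011),.015),((407,170),(.04,-.011),.015),((364,88),(.096,.022),.04),((362,381),(-.111,.022),.04)]
A=np.array([W(c,z) for c,_,z in cor]); B=np.array([j for _,j,_ in cor])
a,b=A-A.mean(0),B-B.mean(0); yaw=np.arctan2((b[:,0]*a[:,1]-b[:,1]*a[:,0]).sum(),(a*b).sum())
R=np.array([[np.cos(yaw),-np.sin(yaw)],[np.sin(yaw),np.cos(yaw)]]); o=A.mean(0)-R@B.mean(0)
print('yaw',yaw,'o',o); print('res mm',((A-(B@R.T+o))*1000).round(1).tolist())
T=np.array([W(c,.026) for c in((388,213),(484,213),(484,311),(387,311))]); print('tile jig mm',((T-o)@R*1000).round(1).tolist(),'c',((T.mean(0)-o)@R*1000).round(1))
np.savez('jig.npz',yaw=yaw,o=o)
# check in side view
g=grab('side'); X=lambda p:np.r_[R@np.array(p[:2])+o,p[2]]
im=g['image'][...,::-1].copy(); im=cv2.resize(im[190:300,220:380],None,fx=5,fy=5)
for p in((.1,-.078,.01),(-.115,-.078,.01),(-.105,.0746,.051),(.035,.0746,.051),(.096,.022,.04),(-.111,.022,.04),(.09,-.03,.024)):
    u=(proj(g,X(p))[0]-[220,190])*5; cv2.circle(im,tuple(int(i) for i in u),5,(255,0,255),1)
cv2.imwrite('pics/side_chk.png',im)
for x in(-.1,.009):
    p=R@np.array([x,.014])+o; print(p, robot.inverse_kinematics([*p,.03],[np.pi,0,yaw+np.pi/2]),robot.inverse_kinematics([*p,.03],[np.pi,0,yaw-np.pi/2]))
E
python3 fit.py
```

```text
yaw 0.013260440789541797 o [ 0.58054764 -0.05155314]
res mm [[-0.3, -0.2], [0.6, 0.2], [-0.4, -0.6], [-0.6, 0.2], [0.0, -0.2], [0.2, -0.2], [-0.8, 0.0], [1.2, 0.8]]
tile jig mm [[8.4, 3.6], [8.9, -65.0], [-60.6, -64.9], [-61.0, 4.1]] c [-26.1 -30.6]
[ 0.48037079 -0.03888037] [-0.25006478  0.48543065  0.30388619  2.172464   -0.28465731  0.52032685
  1.85318732] [-0.60399619  0.59998331  0.78067363  2.19064227 -0.73590244  0.63349806
 -0.84566073]
[ 0.5893612  -0.03743503] [-0.22841306  0.60707891  0.29728179  1.92007339 -0.27820845  0.65411931
  1.82503977] [-0.42264311  0.66054395  0.57169053  1.93142801 -0.53762595  0.70526947
 -1.08397277]
```

View pics/side_chk.png

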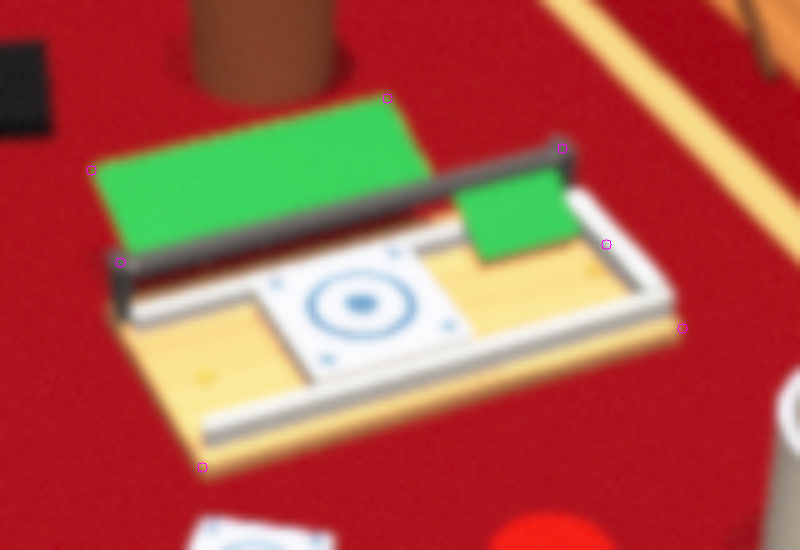

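The reprojected corners land within about 2 mm in the side view. The jig is at (0.5805, -0.0516), yaw 0.013, with the tile centre at x ≈ -26 mm and its trailing edge at about -61 mm. The jaws will lie along the jig's y: one finger over the paddle, the other in the lane behind the tile.

```bash
cat >> h.py <<'E'
import os
if os.path.exists('jig.npz'):
    J=np.load('jig.npz'); yaw=float(J['yaw']); o=J['o']; c,s=np.cos(yaw),np.sin(yaw); RJ=np.array([[c,-s],[s,c]])
    def P(x,y,z): return [*(RJ@np.array([x,y])+o),z]
    def tcpj():
        p=robot.sense()['tcp_pos']; return np.r_[RJ.T@(p[:2]-o),p[2]]
    ORI=[np.pi,0,yaw+np.pi/2]
E
python3 - <<'E'
from h import *
robot.goto(P(-.083,.014,.26),ORI); robot.move_straight(P(-.083,.014,.085),vel=.15)
S=robot.sense(); print(tcpj(),S['wrist_force'],S['tcp_rot'],S['t'],S['opening'])
f=grab('side'); save(f,'pics/above.png',(180,130,400,300),3.6)
E
```

```text
[-0.08235653  0.01391283  0.08568446] [ 0.28880906 -0.18283802 -0.68570558] [ 3.13999410e+00 -8.12879671e-05  1.58401088e+00] 4.3 1.0033783960735145
```

View pics/above.png

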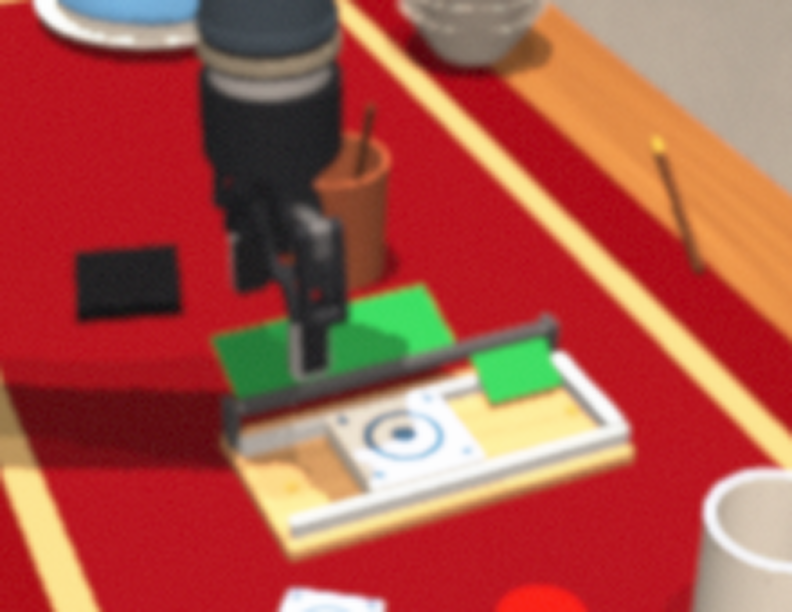

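The view shows the near finger's tip at (310,375) in the crop, and the far finger is over the paddle. I'll work out the tip height from that pixel, then descend with contact stop.

Run:
```python
from h import *
f=grab('side'); print('seen',180+310/3.6,130+375/3.6)
for y in(-.030,-.036,-.042):
  for z in(.065,.075,.085): print(y,z,proj(f,P(-.083,y,z)).round(1))
hit=robot.move_straight(P(-.083,.014,.045),vel=.03,contact_N=1.5)
print(hit,tcpj(),robot.sense()['wrist_force'])
```

```text
seen 266.1111111111111 234.16666666666666
-0.03 0.065 [[265.9 243.2]]
-0.03 0.075 [[265.8 239.1]]
-0.03 0.085 [[265.6 234.9]]
-0.036 0.065 [[267.  244.8]]
-0.036 0.075 [[266.9 240.7]]
-0.036 0.085 [[266.8 236.6]]
-0.042 0.065 [[268.2 246.5]]
-0.042 0.075 [[268.1 242.4]]
-0.042 0.085 [[268.  238.2]]
True [-0.08316559  0.01415306  0.04488423] [0.82700967 0.06483994 1.4027331 ]
```

Contact came at TCP z = 45 mm. With the paddle surface at about 49 mm there, the open tips sit about 2 mm *behind* the TCP, which matches the picture. To put the tips at about 17 mm, TCP z goes to 15 mm. I'll press in stages and check the force.

Run:
```python
from h import *
for z in(.030,.020,.015):
    hit=robot.move_straight(P(-.083,.014,z),vel=.03,contact_N=12); S=robot.sense()
    print(z,hit,tcpj().round(4),S['wrist_force'].round(2),S['t'])
    if hit: break
f=grab('side'); save(f,'pics/pressed.png',(210,160,400,300),4)
g=grab('top'); save(g,'pics/pressed_top.png',(250,140,350,270),4)
```

```text
0.03 False [-0.0831  0.0145  0.0299] [-0.43  3.1   4.49] 6.3417
0.02 False [-0.0831  0.0128  0.0198] [ 0.   -0.45  5.2 ] 6.825
0.015 False [-0.0827  0.0127  0.0149] [0.51 0.52 5.96] 7.1417
```

View pics/pressed.png

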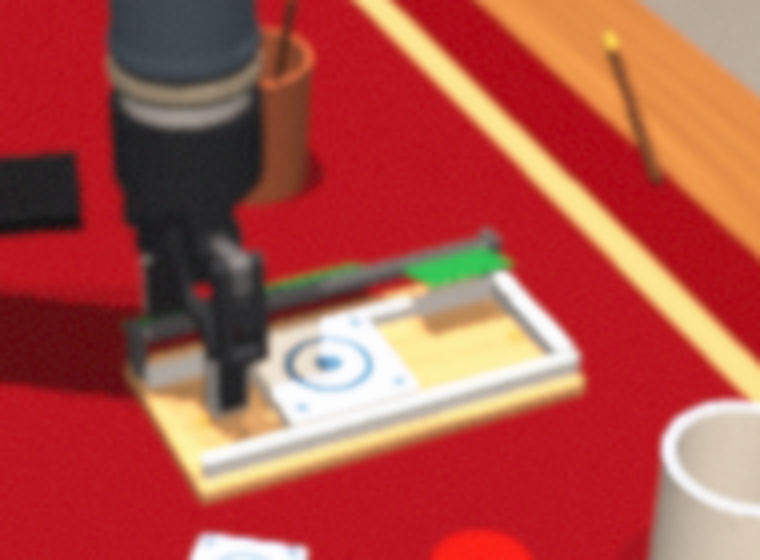

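The lip is clearly raised (crop (460,265)), the near fingertip is in the lane behind the tile at (230,405), and the paddle force is about 6 N. Now I'll push along the lane, slowly, until the stop reacts.

Run:
```python
from h import *
robot.sleep(.3)
for x,v,n in((-.03,.04,6),(-.002,.04,6),(.018,.02,6)):
    hit=robot.move_straight(P(x,.013,.015),vel=v,contact_N=n); S=robot.sense()
    print(x,hit,tcpj().round(4),S['wrist_force'].round(2),S['t'])
    if hit: break
robot.sleep(.3); print(tcpj().round(4),robot.sense()['wrist_force'].round(2))
f=grab('side'); save(f,'pics/pushed.png',(210,160,400,300),4)
```

```text
-0.03 False [-0.0299  0.0131  0.0151] [-2.66  2.96  4.8 ] 9.0167
-0.002 False [-0.0016  0.013   0.0152] [-2.76  3.68  4.37] 9.8667
0.018 True [0.0086 0.0133 0.0148] [-0.79  0.83  5.52] 10.5333
[0.0086 0.0133 0.0149] [-1.16  0.69  6.27]
```

View pics/pushed.png

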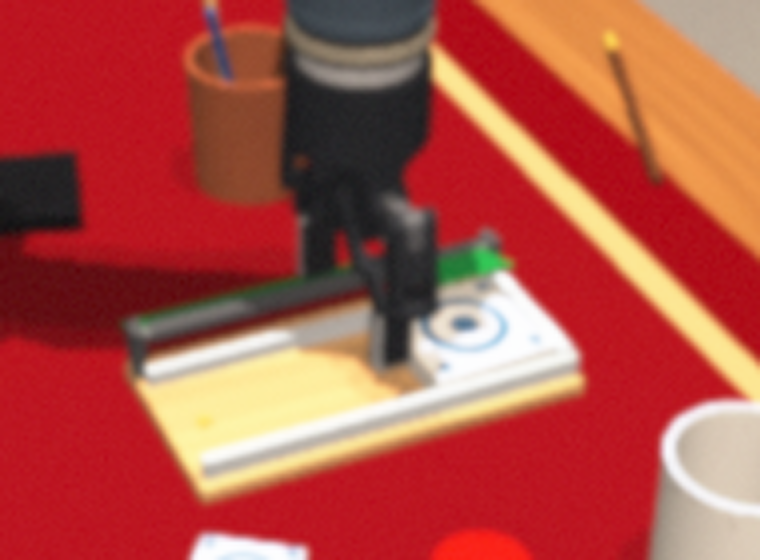

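The tile has reached the stop: contact came at finger x = 8.6 mm, where 9 mm was expected. I'll make one confirming nudge, back off about 4 mm with the paddle still held, then lift clear.

Run:
```python
from h import *
hit=robot.move_straight(P(.0125,.013,.015),vel=.01,contact_N=8); robot.sleep(.3)
print(hit,tcpj().round(4),robot.sense()['wrist_force'].round(2))
robot.move_straight(P(.003,.013,.015),vel=.02); print(tcpj().round(4),robot.sense()['wrist_force'].round(2))
robot.move_straight(P(.001,.013,.060),vel=.05); robot.move_straight(P(0,.014,.20),vel=.12)
robot.goto(P(-.11,.014,.30),ORI)
f=grab('side'); save(f,'pics/end_side.png',(220,180,400,300),4)
g=grab('top'); C=cloud(g); print(robot.sense()['t'],robot.sense()['wrist_force'].round(2))
save(g,'pics/end_top.png',(220,130,440,290),3.2)
```

```text
True [0.0086 0.0133 0.0149] [-1.35  0.13  5.67]
[0.005  0.0128 0.0158] [2.87 2.48 5.12]
15.1083 [ 0.81 -0.42 -0.3 ]
```

View pics/end_side.png

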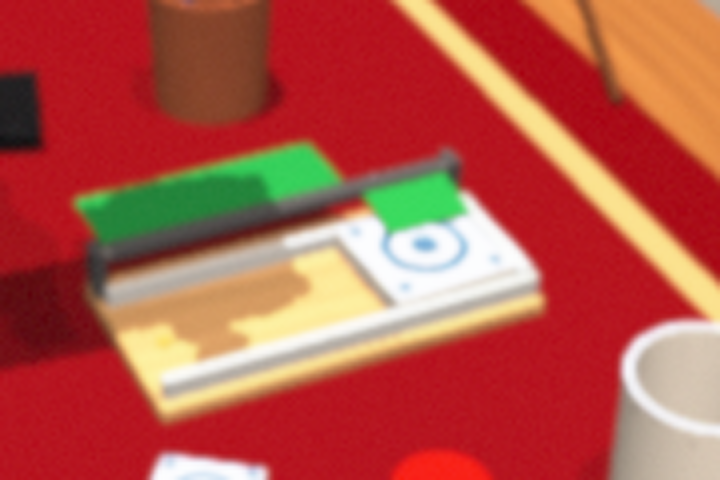

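The lip now lies on the tile (crop (415,200)) and the tile sits against the stop. I'll measure the trailing edge from its corners, at (390,306) and (335,240) in the crop, and check that the bystanders haven't moved.

Run:
```python
from h import *
f=grab('side')
for c in((390,306),(337,240)):
    w=onplane(f,[(np.array(c)+.5)/4-.5+[220,180]],.026)[0]; print('trailing edge jig mm',(RJ.T@(w[:2]-o)*1000).round(1))
a=cv2.resize(cv2.imread('pics/side0.png'),(560,420)).astype(int); b=f['image'][...,::-1].astype(int)
d=np.abs(a-b).sum(2)
for n,(x0,y0,x1,y1) in dict(mug=(370,258,440,325),jar=(310,290,350,338),pot=(255,165,292,212)).items(): print(n,'mean diff',d[y0:y1,x0:x1].mean().round(1))
save(f,'pics/end_full.png',(200,130,460,345),3)
```

```text
trailing edge jig mm [ 14.5 -64.1]
trailing edge jig mm [14.5 -2.1]
mug mean diff 19.7
jar mean diff 15.4
pot mean diff 14.2
```

View pics/end_full.png

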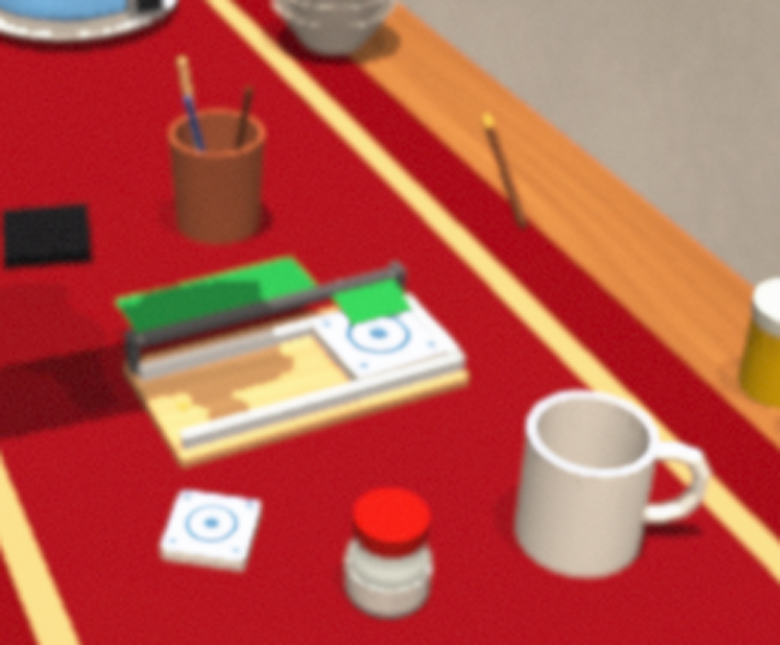

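The trailing edge reads 14.5 mm where 20 mm is expected at home. I may have picked the bottom edge, since that side face is visible. I'll cross-check from the top with the arm clear, using the blue ring's centre and the edge column.

Run:
```python
from h import *
robot.goto([.25,.45,.35],ORI)
g=grab('top'); save(g,'pics/end_top2.png',(270,140,350,270),4.5)
for n,f,box in(('top',g,(300,150,350,240)),('side',grab('side'),(290,210,350,270))):
    hsv=cv2.cvtColor(f['image'],cv2.COLOR_RGB2HSV); m=((hsv[...,0]>95)&(hsv[...,0]<118)&(hsv[...,1]>60)).astype(np.uint8)
    k=np.zeros_like(m); k[box[1]:box[3],box[0]:box[2]]=1; m*=k
    c,_=cv2.findContours(m,cv2.RETR_EXTERNAL,cv2.CHAIN_APPROX_NONE); c=[x for x in c if len(x)>12]
    for x in c:
        e=cv2.fitEllipse(x); w=onplane(f,[e[0]],.026)[0]; print(n,'ring',np.round(e[0],1),np.round(e[1],1),'jig mm',(RJ.T@(w[:2]-o)*1000).round(1))
# edge profile along lane at y=-45 (top): whiteness vs jig x
for x in np.arange(.008,.034,.002):
    u=proj(g,P(x,-.045,.026)); v=cv2.remap(g['image'],u[:,:1].astype(np.float32),u[:,1:].astype(np.float32),cv2.INTER_LINEAR)[0,0]; print(round(x,3),v)
```

```text
top ring [325.6 176.4] [5.1 5.7] jig mm [ 53.9 -30. ]
top ring [325.6 176.5] [18.5 18.6] jig mm [ 53.7 -29.9]
0.008 [193 182 117]
0.01 [192 181 116]
0.012 [193 181 116]
0.014 [193 181 116]
0.016 [187 175 110]
0.018 [167 157 122]
0.02 [171 167 164]
0.022 [183 185 196]
0.024 [191 195 207]
0.026 [192 196 208]
0.028 [192 196 207]
0.03 [193 196 207]
0.032 [189 193 205]
```

View pics/end_top2.png

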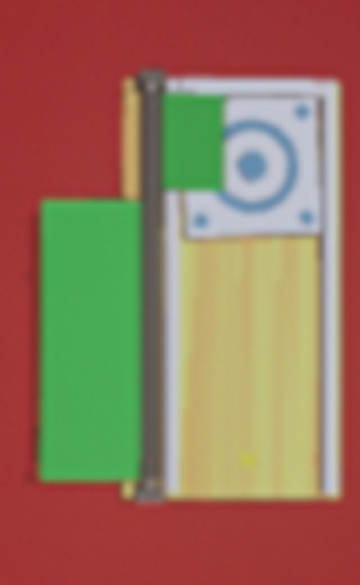

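From the top, the ring centre is at x = 53.8 mm, y = -30 mm and the trailing edge at about 20 mm. The tile is home, within calibration error, and about 0.02 rad off square. The side-view reading was the bottom edge. The lip rests on the tile at (193,142) and the arm is clear, so I'm handing in.

```bash
python3 -c "
from h import *
S=robot.sense(); print(S['t'],S['wrist_force'].round(2)); robot.close_job()"
```

```text
17.2 [ 0.05 -0.31  0.8 ]
the job is handed in; nothing more can be done
```

The tile is home against the end stop with the flap sprung down on it. I handed the job in at 17.2 s; no verdict is reported.

**What I did:** with the jaws open across the jig, one fingertip held the paddle down (about 6 N, lip seen raised). The other pushed the lane tile until the stop reacted at finger x = 8.6 mm (9 mm expected), and a second nudge stopped at the same place. I then backed off about 4 mm, lifted off the paddle and moved well clear.

**Last checks:**
- **Tile position:** from the top camera its centre is at x = 53.8 mm, y = -30 mm in the jig frame, against a nominal 55 mm and a limit of 51 mm. It looks about 0.02 rad off square, against a limit of 0.08 rad.
- **Flap:** the pictures show the lip lying on the tile. I did not measure the joint angle or the force on the tile.
- **Mug, jar and pot:** they look undisturbed in the last side view. A comparison with the first picture showed no shift that stood out, but it was a coarse check.
- **Disagreement:** one side-view reading put the trailing edge at 14.5 mm instead of 20 mm. I think I picked the tile's lower edge, because the top view's 20 mm and the finger contact agree with each other.

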